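# Get the peeler out of the caddy drawer behind the seasonings

## Robot

A 7-joint arm with a two-finger parallel gripper is mounted at the origin on a cart in front of the work surface, level with it; the furniture and walls round the work are solid. World frame = base frame: x ahead of the robot, y to its left, z up, the work surface at z = 0. Lengths are in m, angles in rad, forces in N, time in s.
With the tool pointing down it reaches from about 0.375 to 0.925 m from the base axis. Payload 3.1 kg.
Tool frame: the origin (TCP) lies between the finger pads; the fingertips stand 19 mm ahead of it and the grasp point (between the pads) is the TCP; z points along the fingers, y is the line along which they close (so a half turn about z gives the same grasp; the last joint's range is limited). The gripper opens to 85 mm and grips with 20 to 120 N. Pads are 22 mm wide; open, the fingers measure 114 mm over their backs; the gripper's body (76 mm by 85 mm) begins 54 mm behind the grasp point. The pads swing forward as they close: fully open they stand 13 mm farther back than shut.
Start: joints at [-1.319, 0.383, 0.044, 1.598, -0.018, 1.161, -0.05], TCP at [0.223, 0.611, 0.25] pointing down, gripper open.
Joint ranges: [-2.61, 2.61], [-0.41, 2.15], [-1.48, 1.57], [0, 2.5], [-1.57, 4.71], [0.05, 1.97], [-2.85, 2.85]. Speed limits (rad/s): [2.79, 2.79, 3.14, 3.14, 3.14, 3.14, 3.14].

## Interface

Orientations are given as a unit quaternion [x, y, z, w].
In Python, from bench import move_ptp, movel, move_j, move_gripper, pause, inverse_kinematics, read_camera, camera_params, MotionError, sign_off, look_for, tip_of, read_time_s, read_qpos, read_joint_vel, read_effort, read_eef_pos, read_tcp_rot, read_ft_force, read_ft_torque, read_finger_gap, read_grasp_force gives the robot as it stands. Calls block until the motion is done:
- move_ptp(position, orientation): joint-space move of the TCP to a pose.
- movel(position, orientation=None, speed=0.15): straight line of the TCP; orientation=None keeps the orientation; speed is the mean speed in m/s.
- move_j(angles): joint-space move.
- move_gripper(opening, effort=None): finger opening in m; effort is the grip in N (None keeps the last); returns when the fingers have stopped.
- pause(seconds).
- inverse_kinematics(position, orientation): joint angles nearest the present ones, or None.
- read_camera(name): name is "scene" or "top" or "wrist"; returns the picture (420x560x3 uint8, red, green, blue); there is no depth.
- camera_params(name): a dict with "K" (3x3 intrinsics, pixels), "camera_from_world" (4x4, takes a point from world to camera coordinates). Camera axes: x right, y down, z forward; pixel columns grow to the right and rows downward; lengths in m; the calibration is good to about 2 mm. A picture is of the moment at which its call begins: read the wrist's pose just before it. camera_params takes no time and is no camera call; for the wrist camera it gives the pose at the moment of the call.
A pose or a line that the arm cannot do raises MotionError and nothing moves.
- sign_off(): hands the job in; it is judged then, once.
Trained networks look in the newest picture that a camera, given by its name, has taken for a name from the list of things; names that differ only in an ending like _2 or _b are one class to them, and where a whole thing is asked for, a point or a joint stands for the part that bears it (a point fixed in the world has none). Each returns a list of dicts, best first, with "confidence" (0 to 1); they miss things now and then, are a little off and sometimes report something else, mostly with a low value. They report only what shows in the picture. A call takes as long as a camera call. They do not tell look-alikes from the thing itself.
- look_for(camera, name): "at" ([column, row] in pixels, amid what is visible of it).
- tip_of(camera, name): "at" ([column, row] in pixels: a listed point, or the origin of a listed thing).
Readings, each from a call of its own:
- read_time_s(): time.
- read_qpos(): joint angles.
- read_joint_vel(): joint speeds.
- read_effort(): joint torques, N m.
- read_eef_pos(): TCP position.
- read_tcp_rot(): TCP orientation.
- read_ft_force(): force on the tool from outside, world axes, zero at the start.
- read_ft_torque(): the same for the moment, N m.
- read_finger_gap(): finger opening in m.
- read_grasp_force(): force on a finger pad.
Only numpy, scipy, OpenCV 4.12 (cv2) and the standard library are available. Lean on these libraries where they do the work, as an engineer would, in place of code of your own. Each camera call takes 0.05 s, during which the arm holds its last target. There are 200 camera calls.

## Task

The peeler is in the drawer of the seasoning caddy, and the spice jar, the salt shaker and the small tin stand in the caddy's bays in front of that drawer. Move all three onto the serving tray, open the drawer and lay the peeler on the chopping board, then shut the drawer fully and stand each of the three back, upright, in the very bay it came from. Tip nothing over, and leave the little pot on the tray where it is.

Things in the scene. Friction and masses are not known exactly. Their poses are not given: they have to be found in the camera images.
- caddy: Pale wooden seasoning caddy, fixed. Origin: worktop, under the centre of the middle bay; +x from the bays to the drawer behind them, y along the bays. Spans x -45 to 245 mm, y +-147 mm. Bays 70 mm square, centres (0, +95), (0, 0), (0, -95), floor 6 mm up, rails between 14 mm up. Housing x 76 to 245 mm, 74 mm high, clear top. The drawer slides to -x over the bays: a thing in a bay blocks it.
- drawer (a joint): Opening of the caddy's drawer, m: 0 shut, 0.105 fully open, along caddy -x; runs easily (about 1 N), stays where left. Front 293 mm wide, 18 to 66 mm up, outer face at caddy x = 65 mm when shut. Floor 22 mm up. Front compartment, 262 mm wide, at caddy x 75 to 177 mm shut (-30 to 72 mm open); walls 55, divider 38 mm up. The blue-handled bottle opener in the rear compartment stays there.
- knob (a point): Middle of the head of the drawer's steel knob, at the middle of the drawer front, 44 mm above the worktop and 20 mm in front of the face. The head is a round button 22 mm across and 15 mm long along the travel, on a 10 mm neck. It can be pinched from above, fingers closing along the caddy's y.
- spice_jar: Square glass spice jar with an ochre cap and red peppers on its label, 42 x 42 x 96 mm (cap round, 41 mm, from 76 mm up), 0.11 kg. Origin: centre of its underside; z up; its flat sides face its x and y and stand within 0.25 rad of square to the caddy.
- shaker: Small round salt shaker with a grey perforated top, 44 mm diameter up to 74 mm, top 34 mm wide, 90 mm high, 0.1 kg. Origin: centre of its underside; z up.
- tin: Small food tin with a green label, 57 mm diameter, 72 mm high, 0.18 kg. Origin: centre of its underside; z up.
- peeler: Vegetable peeler with a white handle, 170 mm long, 0.08 kg, lying flat across the drawer's front compartment. Origin: middle of its length, 2 mm above what it lies on; x along it towards the steel blade, z up. Handle 26 mm wide, up to 20 mm above the origin, from x = -85 to +20 mm; the thin blade (14 mm wide) from there to +85 mm.
- board: Chopping board of glued wooden strips, 200 mm (x) x 260 mm (y) x 18 mm thick, fixed. Origin: centre of its underside; z up. (Note for the arm: wall cabinets hang over the back of the worktop, beyond about 0.6 m ahead of the robot, from 0.53 m up; their handles and a high wrist can meet.)
- tray: Dark steel serving tray, 210 mm (x) x 260 mm (y), fixed; rim 5 mm wide, 16 mm high; brass handle loops at its y ends up to 23 mm high. Inner floor 5 mm up, 200 x 250 mm. Origin: centre of its underside. The pot stands near its +x edge; the -x half is free.
- pot: Little round lidded pot, white with a tan lid, 62 mm diameter, 35 mm high, standing on the tray near its +x edge. Origin: centre of its underside. To be left where it is.
Not all that is in view belongs to the job. What is shaped like the shaker but pink is not meant.

How it is judged:
On the way, in this order (a step that is already met when the one before it is completed fails the run):
1. the spice jar, the shaker and the tin all stand upright on the tray, let go (x of spice_jar in the frame of tray between -0.095 and 0.095 m and y of spice_jar in the frame of tray between -0.12 and 0.12 m and z of each of spice_jar, shaker, tin in the frame of tray below 0.012 m and angle between each of spice_jar, shaker, tin's own z axis and vertical below 0.12 rad and contact force between each of spice_jar, shaker, tin and the fingers below 0.1 N and x of shaker in the frame of tray between -0.095 and 0.095 m and y of shaker in the frame of tray between -0.12 and 0.12 m and x of tin in the frame of tray between -0.095 and 0.095 m and y of tin in the frame of tray between -0.12 and 0.12 m), for 0.2 s.
2. the drawer is open by more than 90 mm (value of joint drawer above 0.09 m), for 0.1 s.
3. the peeler lies on the chopping board, let go (x of peeler in the frame of board between -0.075 and 0.075 m and y of peeler in the frame of board between -0.105 and 0.105 m and z of peeler in the frame of board between 0.01 and 0.034 m and contact force between peeler and the fingers below 0.1 N), for 0.2 s.
At the end, for the whole second after the job is handed in: The peeler lies on the chopping board (its middle at least 25 mm in from every edge), at rest; the drawer is shut to within 5 mm; the spice jar, the shaker and the tin each stand upright within 20 mm of where they stood at the start, in their own bays, at rest; the pot has moved less than 30 mm (all of step 3 and linear speed of each of peeler, spice_jar, shaker, tin below 0.02 m/s and angular speed of each of peeler, spice_jar, shaker, tin below 0.2 rad/s and value of joint drawer below 0.005 m and distance of each of spice_jar, shaker, tin from where it was at the start of the episode below 0.02 m and angle between each of spice_jar, shaker, tin's own z axis and vertical below 0.12 rad and distance of pot from where it was at the start of the episode below 0.03 m); the robot touches nothing.
It fails at once if the spice jar, the shaker or the tin is tipped over (angle between any of spice_jar, shaker, tin's own z axis and vertical above 0.6 rad).
It fails at once if the pot on the tray is pushed away or tipped (distance of pot from where it was at the start of the episode above 0.03 m or angle between pot's own z axis and vertical above 0.6 rad).
It also fails if it takes over 147 s, if anything falls off the work surface, if the arm or the gripper's body presses on something with over 40 N, if the wrist force passes 120 N, or if a joint passes its speed limit or range.

## Working session

There is one attempt and no reset: what is moved stays moved. The work goes in short steps, each a Python script; the robot and the scene stay as the last script left them, time stands still between calls to the robot, and variables do not carry over. Pictures are saved under pics/ and viewed, at most 14 in all, crops included, and the job is handed in when it is done.

```bash
mkdir -p pics; ls
cat > h.py <<'E'
import numpy as np, cv2
from bench import *
def snap(cam,fn=None):
    P=camera_params(cam); im=read_camera(cam)
    if fn: cv2.imwrite('pics/'+fn,im[:,:,::-1])
    return im,P
def px2w(P,uv,z):
    K=np.array(P['K']);T=np.array(P['camera_from_world']);R=T[:3,:3];c=-R.T@T[:3,3]
    d=R.T@np.linalg.solve(K,[uv[0],uv[1],1.]); return c+d*(z-c[2])/d[2]
def w2px(P,p):
    K=np.array(P['K']);T=np.array(P['camera_from_world']);q=K@(T[:3,:3]@np.array(p)+T[:3,3]);return q[:2]/q[2]
def quat(a): # tool down, tool y axis along world angle a (closing line)
    from scipy.spatial.transform import Rotation as Ro
    y=np.array([np.cos(a),np.sin(a),0]);z=np.array([0,0,-1.]);x=np.cross(y,z)
    return Ro.from_matrix(np.stack([x,y,z],1)).as_quat()
E
python3 - <<'E'
from h import *
for c in('scene','top'):
    im,P=snap(c,c+'0.png')
    print(c,np.round(P['K'],1).tolist(),np.round(P['camera_from_world'],3).tolist())
    for n in ['caddy','knob','spice_jar','shaker','tin','board','tray','pot']:
        for f in (look_for,tip_of):
            r=f(c,n); print(n,f.__name__,[(np.round(d['at']).tolist(),round(d['confidence'],2)) for d in r[:4]])
print(read_time_s(),read_tcp_rot())
E
```

```text
pics
scene [[399.2, 0.0, 278.5], [0.0, 399.2, 205.1], [0.0, 0.0, 1.0]] [[0.753, -0.658, -0.009, -0.347], [-0.49, -0.552, -0.675, 0.309], [0.439, 0.513, -0.738, 0.912], [0.0, 0.0, 0.0, 1.0]]
caddy call [([322.0, 205.0], 0.6)]
caddy call [([287.0, 228.0], 0.64)]
knob call [([310.0, 210.0], 0.81)]
knob call [([298.0, 209.0], 0.78)]
spice_jar call [([286.0, 215.0], 0.77)]
spice_jar call [([285.0, 224.0], 0.83)]
shaker call [([234.0, 224.0], 0.71), ([280.0, 268.0], 0.68), ([185.0, 126.0], 0.65), ([166.0, 139.0], 0.64)]
shaker call [([281.0, 274.0], 0.96), ([187.0, 133.0], 0.74), ([266.0, 205.0], 0.68), ([235.0, 233.0], 0.59)]
tin call [([311.0, 242.0], 0.91)]
tin call [([308.0, 249.0], 0.9), ([269.0, 204.0], 0.69)]
board call [([222.0, 173.0], 0.83), ([381.0, 319.0], 0.34)]
board call [([223.0, 170.0], 0.7)]
tray call [([309.0, 208.0], 0.41)]
tray call [([378.0, 312.0], 0.62)]
pot call [([407.0, 303.0], 0.92)]
pot call [([404.0, 306.0], 0.69)]
top [[476.4, 0.0, 286.4], [0.0, 476.4, 209.6], [0.0, 0.0, 1.0]] [[-0.424, -0.906, -0.002, 0.278], [-0.87, 0.408, -0.278, 0.443], [0.253, -0.116, -0
[... 191 characters left out ...]
 [([310.0, 209.0], 0.67)]
spice_jar call [([311.0, 218.0], 0.71)]
shaker call [([152.0, 268.0], 0.73), ([222.0, 251.0], 0.67), ([281.0, 221.0], 0.61), ([298.0, 250.0], 0.61)]
shaker call [([164.0, 296.0], 0.65), ([281.0, 221.0], 0.55), ([298.0, 253.0], 0.54), ([346.0, 231.0], 0.46)]
tin call [([335.0, 199.0], 0.75)]
tin call [([333.0, 201.0], 0.65), ([311.0, 212.0], 0.64), ([304.0, 201.0], 0.3)]
board call [([222.0, 252.0], 0.86)]
board call [([222.0, 250.0], 0.9), ([306.0, 200.0], 0.43)]
tray call [([389.0, 180.0], 0.6)]
tray call [([387.0, 177.0], 0.57)]
pot call [([392.0, 157.0], 0.71)]
pot call [([389.0, 160.0], 0.63)]
1.7 [ 1.73999816e-01  9.84745685e-01  1.20370451e-06 -2.50617380e-05]
```

View both.

View pics/scene0.png

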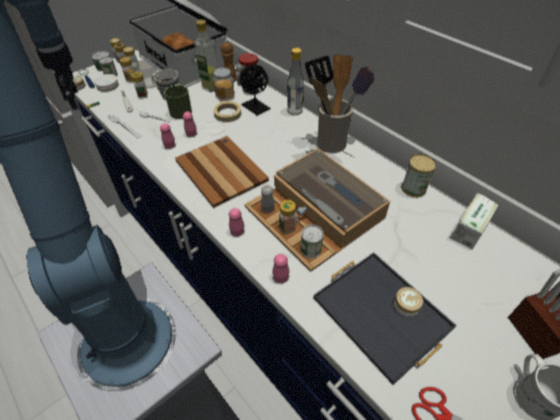

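View pics/top0.png

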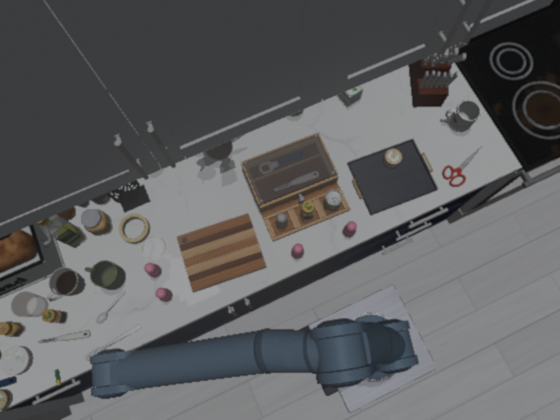

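Run:
```python
from h import *
im=cv2.imread('pics/top0.png'); P=camera_params('top')
for n,uv,z in [('tray',(389,178),0.005),('board',(222,252),.018),('pot',(392,156),.035),('shk',(281,219),.045),('jar',(309,209),.05),('tin',(334,199),.04),('knob',(301,196),.044),('hous',(290,170),.074)]: print(n,np.round(px2w(P,uv,z),3))
c=im[125:300,170:445]; c=cv2.resize(c,(800,509),interpolation=cv2.INTER_CUBIC); cv2.imwrite('pics/topc.png',c)
```

```text
tray [ 0.485 -0.327  0.005]
board [0.488 0.321 0.018]
pot [ 0.547 -0.366  0.035]
shk [0.501 0.092 0.045]
jar [ 0.491 -0.009  0.05 ]
tin [ 0.49  -0.105  0.04 ]
knob [ 0.547 -0.005  0.044]
hous [ 0.64  -0.007  0.074]
```

View pics/topc.png

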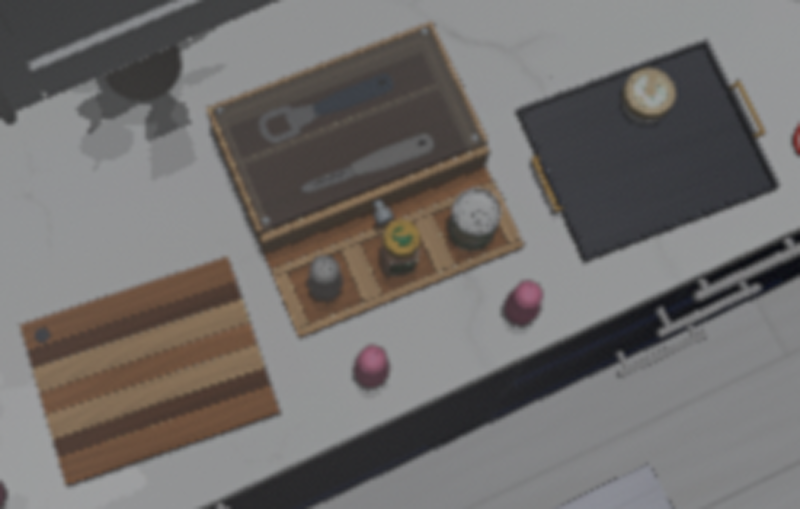

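Run:
```python
from h import *
P=camera_params('top'); s=800/275
def w(uv,z): return px2w(P,(uv[0]/s+170,uv[1]/s+125),z)
for n,z,L in [('hous',.074,[(210,105),(432,25),(487,152),(262,235)]),('front',.01,[(300,335),(522,243)]),('tray',.016,[(517,110),(705,42),(777,187),(585,260)]),('board',.018,[(22,325),(228,258),(279,411),(68,486)]),('peel',.034,[(305,188),(432,143)]),('shk',.09,[(324,266)]),('jar',.096,[(402,236)]),('tin',.072,[(476,212)]),('pot',.035,[(650,92)]),('pink',.08,[(370,358),(527,292)]),('knob',.044,[(383,212)])]:
    p=np.array([w(u,z) for u in L]); print(n,np.round(p[:,:2],3).tolist(),np.round(p.mean(0),3)[:2])
```

```text
hous [[0.74, 0.13], [0.721, -0.156], [0.546, -0.143], [0.566, 0.14]] [ 0.643 -0.007]
front [[0.453, 0.145], [0.442, -0.145]] [0.448 0.   ]
tray [[0.596, -0.216], [0.578, -0.471], [0.373, -0.456], [0.39, -0.202]] [ 0.484 -0.336]
board [[0.602, 0.438], [0.574, 0.184], [0.38, 0.205], [0.404, 0.46]] [0.49  0.322]
peel [[0.61, 0.066], [0.597, -0.098]] [ 0.603 -0.016]
shk [[0.498, 0.092]] [0.498 0.092]
jar [[0.49, -0.003]] [ 0.49  -0.003]
tin [[0.486, -0.098]] [ 0.486 -0.098]
pot [[0.542, -0.369]] [ 0.542 -0.369]
pink [[0.38, 0.089], [0.374, -0.106]] [ 0.377 -0.008]
knob [[0.54, -0.004]] [ 0.54  -0.004]
```

```bash
cat >> h.py <<'E'
NAMES=['spice_jar','shaker','tin','knob']
HT=dict(spice_jar=.006,shaker=.006,tin=.006,knob=.044,peeler=.024,board=0,tray=0,caddy=0)
def find(cam,P,n,z=None):
    return [(np.round(px2w(P,d['at'],HT[n] if z is None else z)[:2],3).tolist(),round(d['confidence'],2),np.round(d['at']).tolist()) for d in tip_of(cam,n)[:4]]
E
python3 - <<'E'
from h import *
for a in (np.pi/2-.06,-np.pi/2-.06):
    print(a,inverse_kinematics([.44,0,.33],quat(a)))
move_ptp([.44,0,.33],quat(np.pi/2-.06))
print(read_qpos(),read_eef_pos(),read_time_s())
im,P=snap('wrist','w1.png')
for n in NAMES: print(n,find('wrist',P,n))
E
```

```text
1.5107963267948965 [-0.82973563 -0.16382578  0.6742385   1.9987301   0.10671385  1.27289151
  1.31730355]
-1.6307963267948966 [-0.84224334 -0.16622549  0.68503862  1.99907756  0.10971389  1.27340813
 -1.8270591 ]
[-0.83049959 -0.16316409  0.67277382  1.9983115   0.10644662  1.27273232
  1.31720656] [0.44020881 0.00106504 0.33007701] 4.025
spice_jar [([0.493, -0.001], 0.86, [281.0, 204.0])]
shaker [([0.499, 0.09], 0.92, [345.0, 204.0]), ([0.371, -0.106], 0.77, [196.0, 119.0]), ([0.382, 0.088], 0.67, [343.0, 119.0])]
tin [([0.488, -0.099], 0.8, [211.0, 204.0])]
knob [([0.533, -0.003], 0.98, [281.0, 241.0])]
```

View pics/w1.png

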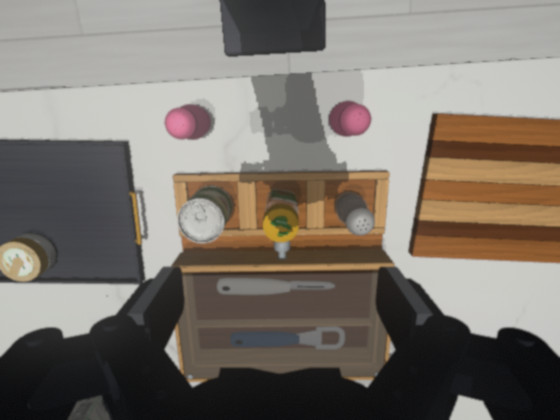

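Run:
```python
import cv2
im=cv2.imread('pics/w1.png'); cv2.imwrite('pics/w1c.png',cv2.resize(im[165:270,165:400],(800,357),interpolation=cv2.INTER_CUBIC))
```

```text
(no output)
```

View pics/w1c.png

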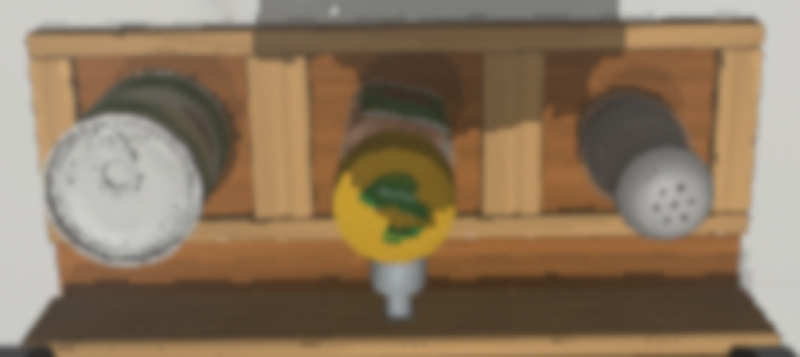

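```bash
cat >> h.py <<'E'
HP=np.pi/2
CY=-.05
ITEM=dict(tin=dict(p=(.488,-.0985),yaw=CY,z=.056,w=.057,t=(-.045,0)),
 spice_jar=dict(p=(.492,-.002),yaw=-.2,z=.066,w=.042,t=(-.045,.088)),
 shaker=dict(p=(.498,.091),yaw=CY,z=.064,w=.044,t=(-.045,-.088)))
TR=np.array([.484,-.332]);TY=-.07
def rot(a): return np.array([[np.cos(a),-np.sin(a)],[np.sin(a),np.cos(a)]])
def carry(n,src,dst,z,yaw0,yaw1,w,opn=.085,rel=.018,H=.2):
    move_gripper(opn,30)
    move_ptp([*src,H],quat(HP+yaw0))
    movel([*src,z],speed=.15)
    move_gripper(0,30); g=read_finger_gap(); print(n,'gap',round(g,4),'F',read_grasp_force())
    assert abs(g-w)<.006
    movel([*src,H],speed=.2)
    move_ptp([*dst,H],quat(HP+yaw1))
    movel([*dst,H/2+.03],speed=.25); movel([*dst,z],speed=.08)
    print('ft',np.round(read_ft_force(),1))
    move_gripper(w+rel); movel([*dst,H],speed=.25); print('t',read_time_s())
E
python3 - <<'E'
from h import *
n='tin';I=ITEM[n]; carry(n,I['p'],TR+rot(TY)@I['t'],I['z'],I['yaw'],TY,I['w'])
move_ptp([.46,-.2,.3],quat(HP+CY))
im,P=snap('wrist','w2.png')
for n in ('spice_jar','shaker','tin','tray','pot'): 
    print(n,find('wrist',P,n,.005))
E
```

```text
tin gap 0.0571 F 31.50788962841034
ft [-2.6  2.9  5.5]
t 11.05
spice_jar [([0.491, -0.002], 0.9, [434.0, 188.0])]
shaker [([0.373, -0.11], 0.68, [352.0, 97.0]), ([0.498, 0.09], 0.66, [504.0, 190.0]), ([0.382, 0.087], 0.66, [516.0, 96.0])]
tin [([0.441, -0.327], 0.9, [179.0, 162.0])]
tray [([0.492, -0.337], 0.56, [178.0, 202.0])]
pot [([0.543, -0.365], 0.66, [162.0, 238.0])]
```

View pics/w2.png

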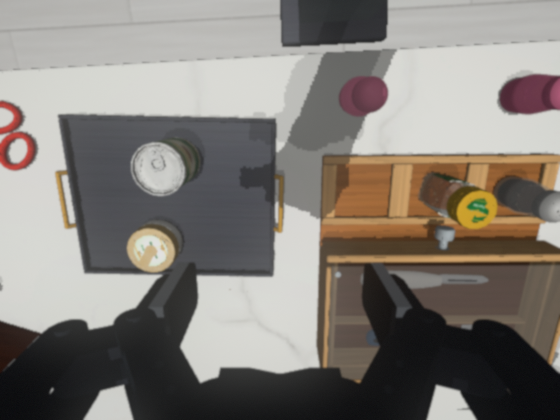

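The tin stands upright at (160,167), mid-tray, clear of the pot at (152,250); jar and shaker are next.

Run:
```python
from h import *
for n in ('shaker','spice_jar'):
    I=ITEM[n]; carry(n,I['p'],TR+rot(TY)@I['t'],I['z'],I['yaw'],TY if n=='shaker' else I['yaw']+(TY-CY),I['w'])
move_ptp([.46,-.2,.3],quat(HP+CY))
im,P=snap('wrist','w3.png')
for n in ('spice_jar','shaker','tin','pot','knob','caddy'): 
    print(n,find('wrist',P,n,{'knob':.044,'caddy':0}.get(n,.005)))
```

```text
shaker gap 0.0363 F 29.571536676376127Traceback (most recent call last):
  File "<stdin>", line 3, in <module>
  File "h.py", line 32, in carry
    assert abs(g-w)<.006
           ^^^^^^^^^^^^^
AssertionError
```

Run:
```python
from h import *
im,P=snap('wrist'); im2,_=snap('scene')
print(read_eef_pos(),read_ft_force(),read_finger_gap())
a=cv2.resize(im2[150:270,200:360],(480,360),interpolation=cv2.INTER_CUBIC); b=cv2.resize(im,(320,240))
c=np.zeros((360,800,3),np.uint8); c[:,:480]=a; c[:240,480:]=b
cv2.imwrite('pics/grip.png',c[:,:,::-1])
```

```text
[0.49844754 0.09215884 0.06487199] [-0.49571188  1.61544898  6.21212777] 0.03677758272738628
```

View pics/grip.png

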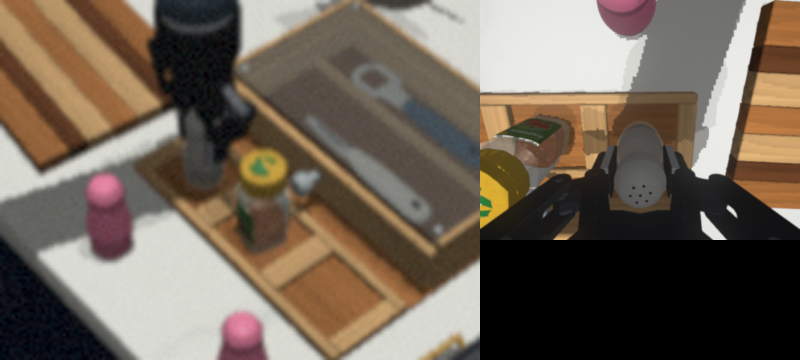

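The grip is upright on the shaker's slim neck rather than its body; I'll re-grip 10 mm lower, where it is thicker, and go on.

```bash
sed -i 's/z=.064,w=.044/z=.054,w=.044/' h.py; sed -i "s/assert abs(g-w)<.006/assert -.011<g-w<.006/" h.py
python3 - <<'E'
from h import *
move_gripper(.085)
for n in ('shaker','spice_jar'):
    I=ITEM[n]; 
    if n=='shaker': movel([*I['p'],I['z']],quat(HP+I['yaw']),speed=.1); H=.2
    carry(n,I['p'],TR+rot(TY)@I['t'],I['z'],I['yaw'],TY if n=='shaker' else I['yaw']+(TY-CY),I['w']) if n!='shaker' else None
    if n=='shaker':
        move_gripper(0,30); g=read_finger_gap(); print('gap',g)
        s=I['p'];d=TR+rot(TY)@I['t']
        movel([*s,H],speed=.2); print('gap',read_finger_gap())
        move_ptp([*d,H],quat(HP+TY)); movel([*d,.12],speed=.25); movel([*d,I['z']],speed=.08)
        move_gripper(I['w']+.018); movel([*d,H],speed=.25)
move_ptp([.46,-.2,.3],quat(HP+CY))
im,P=snap('wrist','w3.png')
for n in ('spice_jar','shaker','tin','pot','knob','caddy'): 
    print(n,find('wrist',P,n,{'knob':.044,'caddy':0}.get(n,.005)))
E
```

```text
gap 0.04005441144847803
gap 0.03989919617102902
spice_jar gap 0.0411 F 30.32714100787416
ft [ 0.9 -0.2 -1.6]
t 29.2833
spice_jar [([0.443, -0.243], 0.78, [244.0, 160.0])]
shaker [([0.381, 0.084], 0.96, [512.0, 95.0]), ([0.432, -0.419], 0.74, [105.0, 158.0]), ([0.372, -0.107], 0.69, [352.0, 95.0])]
tin [([0.437, -0.33], 0.82, [176.0, 159.0])]
pot [([0.547, -0.367], 0.64, [160.0, 241.0]), ([0.553, 0.017], 0.27, [442.0, 232.0])]
knob [([0.537, -0.0], 0.55, [445.0, 231.0])]
caddy [([0.492, -0.001], 0.97, [431.0, 188.0])]
```

View pics/w3.png

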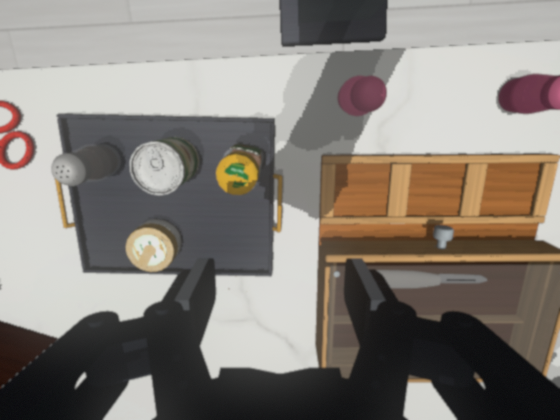

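All three stand upright on the tray: shaker (90,165), tin (165,167), jar (240,172). The knob is at (443,235) and the bays are empty, so I'll open the drawer.

Run:
```python
from h import *
k=np.array([.537,-.003]); u=rot(CY)@[1,0]; q=quat(HP+CY)
move_gripper(.05,30); move_ptp([*k,.15],q); movel([*k,.047],speed=.15)
move_gripper(0,30); print('gap',read_finger_gap())
e=k-.101*u
movel([*e,.047],speed=.1); print(read_ft_force(),read_eef_pos())
move_gripper(.05); movel([*e,.16],speed=.25)
v=np.array([.40,-.0]); move_ptp([*v,.3],q)
im,P=snap('wrist','w4.png')
for n in ('peeler','knob'): print(n,find('wrist',P,n))
print([d for d in look_for('wrist','peeler')]); 
print(read_time_s())
```

```text
gap 0.020556356112394415
[-1.2732968   1.67877557 14.0775614 ] [0.43632976 0.00230986 0.04807227]
peeler [([0.51, -0.007], 0.74, [278.0, 257.0])]
knob [([0.438, 0.004], 0.81, [285.0, 208.0])]
[{'at': [265.7, 253.9], 'confidence': 0.78}, {'at': [286.4, 244.4], 'confidence': 0.7}, {'at': [492.9, 228.8], 'confidence': 0.24}]
35.6667
```

View pics/w4.png

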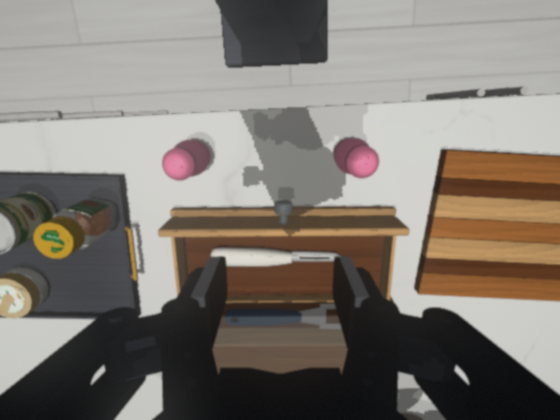

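The drawer is open (knob at (285,208)); the peeler lies with its handle at columns 212–290 and its blade reaching column 342, all on row 257.

Run:
```python
from h import *
P=camera_params('wrist')
h=[px2w(P,u,.034) for u in ((212,256.5),(290,258))]; b=px2w(P,(342,257.5),.026)
f=[px2w(P,u,z) for u,z in (((280,236),.055),((280,300),.038))]
print(np.round(h,4).tolist(),np.round(b,4),'front/divider',np.round(f,3).tolist())
ax=b[:2]-h[0][:2]; a=np.arctan2(ax[1],ax[0]); print('len',np.linalg.norm(ax),'ang',a)
g=h[0][:2]+ax/np.linalg.norm(ax)*.068   # peeler x=-17 mm
yaw=a-HP; print(g,yaw)
move_gripper(.044,40); move_ptp([*g,.13],quat(yaw))
print(read_qpos(),read_eef_pos())
movel([*g,.046],speed=.08); print(read_ft_force())
move_gripper(0,40); print('gap',read_finger_gap(),read_grasp_force())
movel([*g,.15],speed=.15); print('gap',read_finger_gap())
B=np.array([.49,.322])
by=-.09; t=B-rot(by)@[0,.017]
move_ptp([*t,.15],quat(by)); movel([*t,.044],speed=.12); print(read_ft_force())
move_gripper(.05); movel([*t,.15],speed=.25)
im,P=snap('wrist'); im2,_=snap('scene')
print(find('wrist',P,'peeler',.02),find('wrist',P,'board'),read_time_s())
c=np.hstack([cv2.resize(im,(400,300)),cv2.resize(im2[100:340,120:440],(400,300))])
cv2.imwrite('pics/peel.png',c[:,:,::-1])
```

```text
[[0.499, -0.0937, 0.034], [0.506, 0.0064, 0.034]] [0.5123 0.0746 0.026 ] front/divider [[0.467, -0.004, 0.055], [0.564, -0.009, 0.038]]
len 0.16887095406988506 ang 1.4919978068130413
[ 0.50439865 -0.02592294] -0.07879851998185528
[-0.90177922  0.43365616  1.03350427  2.07838849 -0.48271005  0.89102017
  0.33037637] [ 0.50445952 -0.02555323  0.13025257]
[ 0.05060289 -0.24647769 -0.4965612 ]
gap 0.02402335936458091 39.91468012332916
gap 0.02394475264107302
[-0.0293285   0.09507735 -1.05298998]
[([0.49, 0.322], 0.91, [280.0, 184.0])] [([0.496, 0.323], 0.78, [287.0, 178.0])] 42.5333
```

View pics/peel.png

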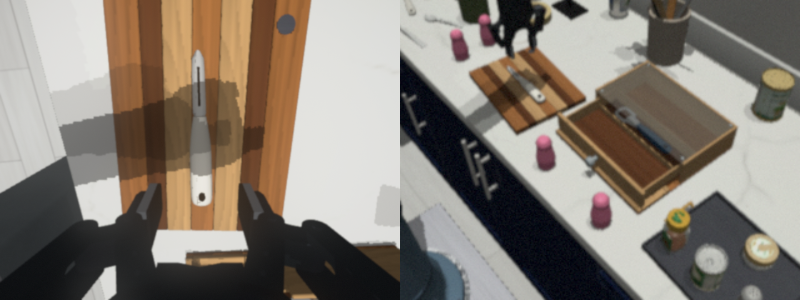

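The peeler lies fully on the board, blade up at (197,55) and handle end at (202,205). Next I'll shut the drawer and take the three back.

Run:
```python
from h import *
k=np.array([.537,-.003]); u=rot(CY)@[1,0]; q=quat(HP+CY); e=k-.101*u
move_gripper(.05,30); move_ptp([*e,.15],q); movel([*e,.047],speed=.15)
move_gripper(0,30); print('gap',read_finger_gap())
movel([*(k+.003*u),.047],speed=.1); print(read_ft_force(),read_eef_pos())
move_gripper(.05); movel([*k,.16],speed=.25)
for n in ('spice_jar','tin','shaker'):
    I=ITEM[n]; y0=TY if n!='spice_jar' else I['yaw']+(TY-CY)
    carry(n,TR+rot(TY)@I['t'],I['p'],I['z']+.0005,y0,I['yaw'],I['w'],opn=I['w']+.02)
move_ptp([.44,0,.33],quat(HP-.06))
im,P=snap('wrist','w5.png')
for n in NAMES+['pot']: print(n,find('wrist',P,n,.005 if n=='pot' else None))
print(read_time_s())
```

```text
gap 0.020883383027958852
[-4.31427567  1.82954199 12.0362167 ] [ 0.53896995 -0.00210698  0.04795691]
spice_jar gap 0.0411 F 30.562593164504506
ft [-5.6  1.3 16.6]
t 54.55
tin gap 0.0565 F 32.536972761154175
ft [-7.9  3.5 21.3]
t 61.8833
shaker gap 0.0391 F 29.99293099372153
ft [-9.7 -0.7 25.7]
t 70.1917
spice_jar [([0.488, -0.002], 0.86, [280.0, 202.0])]
shaker [([0.382, 0.09], 0.93, [345.0, 120.0]), ([0.494, 0.082], 0.74, [340.0, 203.0]), ([0.374, -0.105], 0.7, [196.0, 124.0])]
tin []
knob [([0.535, 0.001], 0.87, [284.0, 244.0])]
pot [([0.545, -0.366], 0.65, [36.0, 253.0])]
71.2083
```

View pics/w5.png

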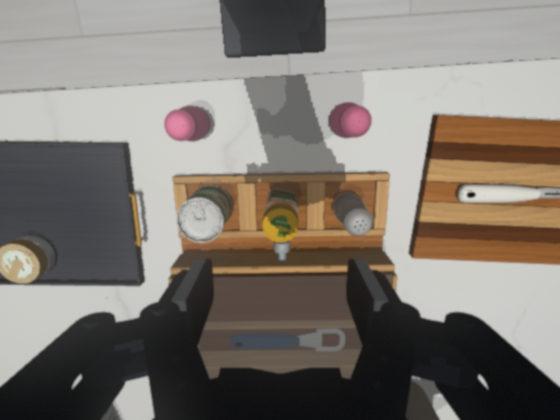

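Jar (281,225), tin (202,218) and shaker (357,218) look as they did at the start. Before handing in, I'll check in a close comparison that the drawer is fully shut.

Run:
```python
from h import *
c=np.vstack([cv2.resize(cv2.imread(f'pics/{f}.png')[170:280,160:405],(660,296),interpolation=cv2.INTER_CUBIC) for f in('w1','w5')])
cv2.imwrite('pics/cmp.png',c); print(read_ft_force())
```

```text
[ 0.12810369  0.00199787 -0.60792117]
```

View pics/cmp.png

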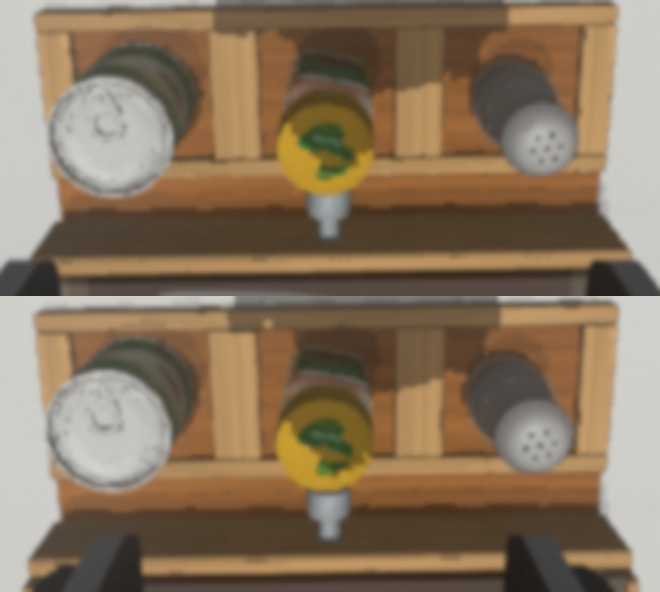

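```bash
python3 -c "
from bench import *
pause(0.5); print(sign_off(), read_time_s())"
```

```text
the job is handed in; nothing more can be done
the job is handed in; nothing more can be done
```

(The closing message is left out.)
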